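# Tug-check the treat jar's lid

## Robot

A 6-joint arm with a two-finger parallel gripper is mounted at the origin on the work surface. World frame = base frame: x ahead of the robot, y to its left, z up, the work surface at z = 0. Lengths are in m, angles in rad, forces in N, time in s.
With the tool pointing down it reaches from about 0.35 to 0.775 m from the base axis. Payload 5.5 kg.
Tool frame: the origin (TCP) lies midway between the tips of the shut fingers; the grasp point (between the pads) lies grip_point_offset behind it (grip_point_offset is the distance from the TCP to the grasp point, in m); z points along the fingers, y is the direction in which the jaws open and shut (so a half turn about z gives the same grasp; the last joint's range is limited). The gripper opens to 85 mm and grips with 20 to 120 N. Pads are 22 mm wide; open, the fingers measure 114 mm over their backs; the gripper's body (76 mm by 85 mm) begins 54 mm behind the grasp point. The pads swing forward as they close: fully open they stand 13 mm farther back than shut.
Start: joints at [-1.435, 0.313, 0.046, 1.304, 0, 1.431], TCP at [0.157, -0.553, 0.231] pointing down, gripper open.
Joint ranges: [-2.76, 2.76], [-0.86, 1.69], [-1.03, 1.26], [-2.2, 2.34], [-1.47, 1.5], [-3.14, 3.14]. Speed limits (rad/s): [2.57, 2.57, 3.14, 3.14, 3.14, 3.14].

## Interface

Orientations are given as a unit quaternion [w, x, y, z].
In Python, from workcell import * gives the robot as it stands.
- The arm moves only by the tool send_rows, never from a script. Its argument "series" is one flat list of numbers, 7 for each row, row after row: the shift along the tool's x, y, z in cm, then the turn, a rotation vector about the tool's x, y, z in degrees, then the opening, from 0 (shut) to 1 (fully open). A call has 1 to 10 rows; each row is the pose to reach, as a shift and turn from the pose commanded when the call began, along the tool's axes at that moment; what a row does not reach only later rows make up. A row lasts 1/12 s, in which the tool goes at most 41.7 mm and 7.16 degrees, less where a joint would pass 70% of its speed; a pose out of reach is approached as far as the arm can. A call with a gripper value outside its range is refused whole. The fingers move at their own pace and stop on an object; "newtons" is the grip in N (left out, the last holds). Time passes only in rows, so rows that repeat a pose let the fingers close. It gives the time, the measured TCP pose, the force and the opening at its end, in the units of the state.
- get_state(): the state, without advancing time (a new reading comes with each control period).
- read_camera(name): name is "side" or "top" or "wrist"; returns the picture (384x512x3 uint8, blue, green, red); there is no depth.
- camera_info(name): a dict with "K" (3x3 intrinsics, pixels), "xyz" and "attitude" of the camera in the world. Camera axes: x right, y down, z forward; pixel columns grow to the right and rows downward; lengths in m; the calibration is good to about 2 mm. The wrist camera is an equidistant fisheye: a pixel r from the principal point sees the ray r / f radians off the axis. A picture is of the moment at which its call begins: read the wrist's pose just before it. camera_info takes no time and is no camera call; for the wrist camera it gives the pose at the moment of the call.
- hand_in(): hands the job in, once; it reports no verdict.
Trained networks look in the newest picture that a camera, given by its name, has taken for a name from the list of things; names that differ only in an ending like _2 or _b are one class to them, and where a whole thing is asked for, a point or a joint stands for the part that bears it (a point fixed in the world has none). Each returns a list of dicts, best first, with "p" (0 to 1); they miss things now and then, are a little off and sometimes report something else, mostly with a low value. They report only what shows in the picture. A call takes as long as a camera call.
- silhouettes(camera, label): "pixels" (384x512 bool, what is visible of it) and "box" ([left, top, width, height] in pixels, round what is visible of it).
The state is a dict: "clock": time; "joint_pos": joint angles; "qvel": joint speeds; "tau": joint torques, N m; "tcp_pos": TCP position; "orientation": TCP orientation; "wrist_force": force on the tool from outside, world axes, zero at the start; "ft_torque": the same for the moment, N m; "finger_gap": finger opening in m.
Only numpy, scipy, OpenCV 4.12 (cv2) and the standard library are available. Lean on these libraries where they do the work, as an engineer would, in place of code of your own. Each camera call takes 0.05 s, during which the arm holds its last target. There are 200 camera calls.

## Task

The smoked-glass treat jar has been shut in a hurry. Tug upward on the wooden tab of its lid to see whether the catch is holding; if the lid gives and lifts clear of the catch, press it down until the catch snaps over it. Leave the lid fully home and caught, let go, and leave the aluminium tin alone.

Things in the scene. Friction and masses are not known exactly. Their poses are not given: they have to be found in the camera images.
- jar_lid (a joint): Jar lid's hinge, rad: 0 = flat, fully home; grows as the front rises (to 1.5). Caught: rests at 0, lifts only to about 0.025 (2-3 mm at the tab), then pulls on the catch; 5-10 N is a fair tug. Uncaught: rests on top of the catch at about 0.08 and swings up freely; lifting it to 0.15+ shows it gives. It falls back if let go. To snap it, push the tab down to 0 (10-20 N on the way).
- jar_tab (a point): Grasp point on the beech tab (16 front-back x 24 wide x 40 mm tall) on the smoked-glass jar's aluminium lid (116 across, top 142 mm up when shut; jar is fixed). 24 mm over the lid, 16 below the tab's top; moves with the lid. x: towards the hinge (back); y: the 24 mm width, parallel to the hinge; z: up. Hinge axis at x +93, z -36 mm; jar axis at x +35 mm. Lid opens turning about +y.
- jar_catch: Dark steel spring catch, 20 mm wide, outside the jar's front: its nose hooks over the steel lip on the lid's front edge (sticks out 14 mm). The lip pushes it outward as the lid is pressed past, then it snaps back over. Origin: on the jar's axis at shelf level, about 78 mm behind the catch; x from the jar's front to its back, z up.
- tin: Squat aluminium tin with a steel lid and a round black knob (104 mm across, 88 mm tall over the knob), standing loose near the jar. Not to be moved. Origin: centre of its underside, z up.

How it is judged:
By the outcome, as a careful person would: the job done as asked, in the order asked, and still so for the second after the job is handed in, with the robot touching nothing.
It also fails if it takes over 35 s, if anything falls off the work surface, if the arm or the gripper's body presses on something with over 40 N, if the wrist force passes 120 N, or if a joint passes its speed limit or range.

## Working session

There is one attempt and no reset: what is moved stays moved. The work goes in short steps, Python scripts to look and compute and a tool call to move; the robot and the scene stay as the last step left them, time stands still between calls to the robot, and variables do not carry over. Pictures are saved under pics/ and viewed, about 8 in all and at most 12, crops included, and the job is handed in when it is done.

Besides the shell and the picture viewer there is one more tool, called after "Call:" as name(argument=value, ...) on one line, values as JSON. send_rows: Moves the arm, as the interface text tells. Its arguments: {"type":"object","properties":{"series":{"type":"array"},"newtons":{"type":"number"}},"required":["series"]}

```bash
mkdir -p pics; ls; python3 - <<'E'
from workcell import *
import cv2,numpy as np
s=get_state();print({k:np.round(v,4) for k,v in s.items()})
try: print(grip_point_offset)
except Exception as e: print(e)
ims=[]
for c in ("side","top"):
    im=read_camera(c);i=camera_info(c);print(c,np.round(i["K"],1).tolist(),np.round(i["xyz"],4),np.round(i["attitude"],4))
    for l in("jar_lid","jar_tab","jar_catch","tin"):
        for d in silhouettes(c,l)[:2]:
            ys,xs=np.nonzero(d["pixels"]);print(c,l,round(d["p"],2),d["box"],xs.mean().round(1),ys.mean().round(1),len(xs))
    ims.append(im)
a=np.hstack(ims);cv2.imwrite("pics/a.png",cv2.resize(a,(800,300),interpolation=cv2.INTER_AREA))
cv2.imwrite("pics/side.png",ims[0]);cv2.imwrite("pics/top.png",ims[1])
E
```

```text
pics
{'clock': np.float64(0.0), 'joint_pos': array([-1.4346,  0.314 ,  0.0449,  1.3036, -0.    ,  1.4312]), 'qvel': array([-0.0014,  0.0002,  0.0012, -0.0002,  0.0008, -0.0001]), 'tau': array([-2.00000e-04, -4.80623e+01,  2.98537e+01,  1.94000e-02,
        0.00000e+00, -0.00000e+00]), 'tcp_pos': array([ 0.1565, -0.5527,  0.2304]), 'orientation': array([-9.000e-04,  9.905e-01,  1.374e-01, -0.000e+00]), 'wrist_force': array([0.157 , 0.1272, 0.4911]), 'ft_torque': array([-0.0293, -0.0464, -0.0305]), 'finger_gap': np.float64(0.0853)}
0.0187
side [[362.7, 0.0, 258.5], [0.0, 362.7, 194.1], [0.0, 0.0, 1.0]] [0.3712 0.4117 0.559 ] [ 0.0894 -0.2281  0.8887 -0.3875]
side jar_lid 0.82 [291.2, 128.7, 56.0, 35.9] 319.6 145.6 1694
side jar_tab 0.58 [291.7, 124.4, 58.9, 38.9] 320.0 145.7 1709
side jar_catch 0.58 [338.2, 160.1, 15.7, 17.1] 344.6 169.6 137
side tin 0.68 [207.6, 243.0, 65.4, 72.6] 241.3 279.7 3686
top [[362.5, 0.0, 256.4], [0.0, 362.5, 197.2], [0.0, 0.0, 1.0]] [0.4961 0.001  0.8601] [-0.0491  0.7114 -0.6998  0.0426]
top jar_lid 0.94 [317.9, 193.9, 58.1, 63.5] 346.7 223.9 2844
top jar_tab 0.8 [319.4, 192.8, 60.0, 63.5] 347.0 223.7 2804
top jar_catch 0.6 [320.3, 252.9, 16.2, 11.5] 326.7 257.9 103
top tin 0.72 [322.3, 191.3, 52.8, 67.3] 346.9 223.7 2876
top tin 0.64 [185.3, 192.5, 46.1, 48.9] 208.3 217.1 1756
```

View pics/a.png

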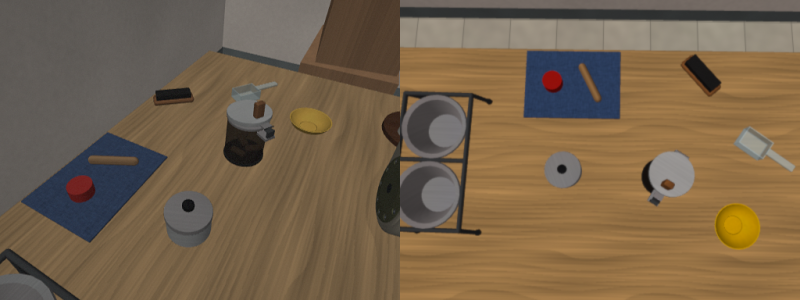

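```bash
cat > h.py <<'E'
from workcell import *
import cv2,numpy as np
from scipy.spatial.transform import Rotation as R
def rot(q): return R.from_quat(np.r_[q[1:],q[0]])
def ray(c,u,v):
    i=camera_info(c);K=np.array(i["K"]);d=np.array([(u-K[0,2])/K[0,0],(v-K[1,2])/K[1,1],1.])
    return np.array(i["xyz"]),rot(i["attitude"]).apply(d)
def atz(c,u,v,z):
    o,d=ray(c,u,v);return o+d*(z-o[2])/d[2]
def proj(c,P):
    i=camera_info(c);K=np.array(i["K"]);p=rot(i["attitude"]).inv().apply(np.array(P)-i["xyz"])
    return K[0,0]*p[...,0]/p[...,2]+K[0,2],K[1,1]*p[...,1]/p[...,2]+K[1,2]
E
python3 - <<'E'
from h import *
s=cv2.imread("pics/side.png")[110:220,270:380];t=cv2.imread("pics/top.png")[180:280,300:400]
cv2.imwrite("pics/b.png",np.hstack([cv2.resize(s,(400,400),interpolation=2),cv2.resize(t,(400,400),interpolation=2)]))
print("lidc",atz("top",346.8,223.8,.145),"catch",atz("top",326.7,257.9,.135),"tin",atz("top",208.3,217.1,.06),"catch side",atz("side",344.6,169.6,.135))
E
```

```text
lidc [ 0.5393464  -0.17034522  0.145     ] catch [ 0.47213389 -0.13217717  0.135     ] tin [0.55427898 0.11484852 0.06      ] catch side [ 0.47177672 -0.1271876   0.135     ]
```

View pics/b.png

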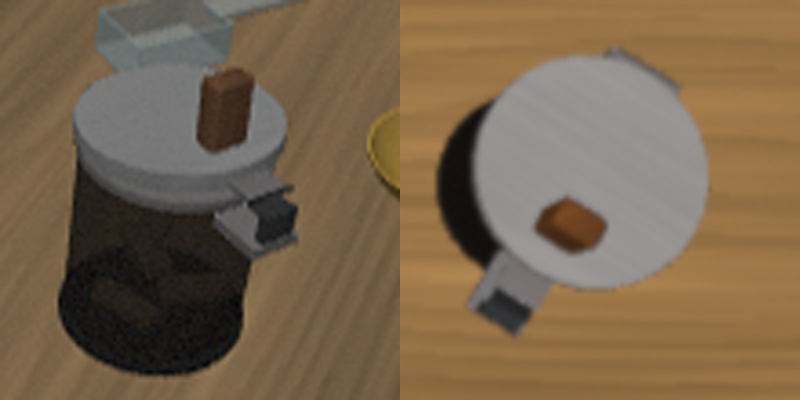

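Call:
send_rows(series=[22.4, -14.5, -3, 0, 0, -67, 1, 22.4, -14.5, -3, 0, 0, -67, 1, 22.4, -14.5, -3, 0, 0, -67, 1, 22.4, -14.5, -3, 0, 0, -67, 1, 22.4, -14.5, -3, 0, 0, -67, 1, 22.4, -14.5, -3, 0, 0, -67, 1, 22.4, -14.5, -3, 0, 0, -67, 1, 22.4, -14.5, -3, 0, 0, -67, 1, 22.4, -14.5, -3, 0, 0, -67, 1, 22.4, -14.5, -3, 0, 0, -67, 1], newtons=40)

```text
clock: 1.33
tcp_pos: [0.3332, -0.3522, 0.2616]
orientation: [0.0, 0.748, 0.664, -0.0]
wrist_force: [-0.3, -0.7, 0.0]
finger_gap: 0.0851
```

```bash
python3 - <<'E'
from h import *
s=get_state();r=rot(s["orientation"])
c=.5*(atz("top",326.7,257.9,.135)+atz("side",344.6,169.6,.135));h=atz("top",361.2,197.5,.135);print("axis deg",np.degrees(np.arctan2(*(h-c)[[1,0]])), h,c)
e=np.array([.509,-.153,.26])-s["tcp_pos"];print(s["clock"],s["tcp_pos"],r.inv().apply(e)*100,r.as_matrix()[:,0])
E
```

```text
axis deg -30.953032516343256 [ 0.59331484 -0.20246722  0.135     ] [ 0.4719553  -0.12968238  0.135     ]
1.3333 [ 0.33320012 -0.35216823  0.26164464] [21.85228486 15.10682888  0.15560765] [ 1.18004067e-01  9.93012872e-01 -6.89748853e-04]
```

Call:
send_rows(series=[21.9, 15.1, 0, 0, 0, -66, 1, 21.9, 15.1, 0, 0, 0, -66, 1, 21.9, 15.1, 0, 0, 0, -66, 1, 21.9, 15.1, 0, 0, 0, -66, 1, 21.9, 15.1, 0, 0, 0, -66, 1, 21.9, 15.1, 0, 0, 0, -66, 1, 21.9, 15.1, 0, 0, 0, -66, 1, 21.9, 15.1, 0, 0, 0, -66, 1, 21.9, 15.1, 0, 0, 0, -66, 1, 21.9, 15.1, 0, 0, 0, -66, 1])

```text
clock: 2.17
tcp_pos: [0.5103, -0.1536, 0.2612]
orientation: [-0.0, 0.265, 0.964, -0.0]
wrist_force: [-0.1, -0.3, -0.1]
finger_gap: 0.0855
```

```bash
python3 - <<'E'
from h import *
s=get_state();i=camera_info("wrist");im=read_camera("wrist");cv2.imwrite("pics/w.png",im)
r=rot(s["orientation"]);print(s["clock"],s["tcp_pos"],s["joint_pos"].round(3),s["wrist_force"],np.degrees(np.arctan2(*r.as_matrix()[[1,0],0])))
print(np.round(i["K"],1).tolist(),i["xyz"],rot(i["attitude"]).as_matrix().round(3))
for l in("jar_lid","jar_tab","jar_catch"):
    for d in silhouettes("wrist",l)[:2]:
        ys,xs=np.nonzero(d["pixels"]);print(l,round(d["p"],2),d["box"],xs.mean().round(1),ys.mean().round(1),len(xs))
E
```

```text
2.1667 [ 0.51028133 -0.15364957  0.2612172 ] [-0.443  0.224  0.     1.347 -0.     0.094] [-0.10841284 -0.25160874 -0.07514289] 149.21410559821183
[[297.3, 0.0, 255.5], [0.0, 297.3, 188.4], [0.0, 0.0, 1.0]] [ 0.43923201 -0.11198167  0.40445424] [[ 0.511  0.815  0.272]
 [ 0.859 -0.485 -0.163]
 [-0.001  0.317 -0.948]]
jar_lid 0.65 [196.6, 143.4, 116.0, 125.9] 255.3 212.8 10637
jar_tab 0.73 [193.7, 145.9, 121.6, 128.6] 255.3 212.9 10489
jar_catch 0.87 [245.3, 126.5, 21.3, 20.7] 256.0 135.5 414
```

View pics/w.png

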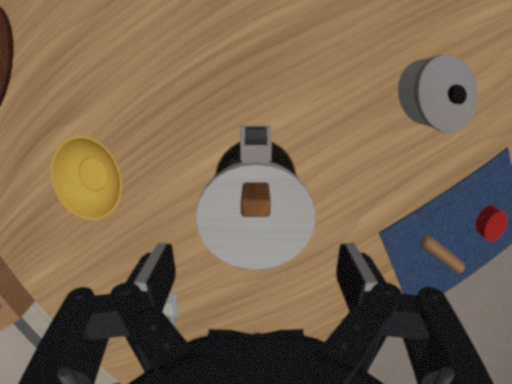

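```bash
cat >> h.py <<'E'
def fish(P,i):
    K=np.array(i["K"]);p=rot(i["attitude"]).inv().apply(np.array(P)-i["xyz"])
    rho=np.hypot(p[:,0],p[:,1]);th=np.arctan2(rho,p[:,2])
    return np.c_[K[0,0]*th*p[:,0]/rho+K[0,2],K[1,1]*th*p[:,1]/rho+K[1,2]]
E
python3 - <<'E'
from h import *
from scipy.optimize import minimize
i=camera_info("wrist");im=cv2.imread("pics/w.png").astype(int)
m=np.zeros(im.shape[:2],bool);roi=(slice(160,245),slice(215,300));m[roi]=((im[...,2]-im[...,0])>25)[roi]
ys,xs=np.nonzero(m);print(len(xs),xs.min(),xs.max(),ys.min(),ys.max())
S=8
M=cv2.resize(m.astype(np.uint8),None,fx=S,fy=S,interpolation=0)[160*S:245*S,215*S:300*S]>0
box=np.array([[a,b,c] for a in(-.008,.008) for b in(-.012,.012) for c in(-.024,.016)])
H=np.array([.093,0,-.036])
def hull(p,th):
    B=(R.from_rotvec([0,th,0]).apply(box-H)+H)
    W=R.from_euler("z",p[2],degrees=True).apply(B)+[p[0],p[1],.166]
    q=(fish(W,i)+.5-[215,160])*S
    k=np.zeros(M.shape,np.uint8);cv2.fillConvexPoly(k,cv2.convexHull(q.astype(np.int32)),1);return k>0
for th in(0,.08):
    f=lambda p:1-(hull(p,th)&M).sum()/(hull(p,th)|M).sum()
    r=minimize(f,[.509,-.153,-30.6],method="Nelder-Mead",options=dict(initial_simplex=[[.509,-.153,-30.6],[.515,-.153,-30.6],[.509,-.147,-30.6],[.509,-.153,-27]]))
    p=r.x;g=R.from_euler("z",p[2],degrees=True).apply(R.from_rotvec([0,th,0]).apply(-H)+H)+[p[0],p[1],.166]
    s=get_state();t=rot(s["orientation"])
    print(th,p,1-r.fun,"grasp",g,"tool offset cm to TCP goal",t.inv().apply(g-s["tcp_pos"])*100+[0,0,1.87])
E
```

```text
1106 215 299 160 216
0 [  0.51655469  -0.15934364 -30.64383149] 0.8060512235530568 grasp [ 0.51655469 -0.15934364  0.166     ] tool offset cm to TCP goal [-0.82403606 -0.07280838 11.40348638]
0.08 [  0.51142145  -0.15651796 -29.23991448] 0.7347876004592423 grasp [ 0.51419135 -0.15806853  0.17331693] tool offset cm to TCP goal [-0.55594758 -0.08650548 10.67175684]
```

```bash
python3 - <<'E'
from h import *
from scipy.optimize import minimize
i=camera_info("wrist");im=cv2.imread("pics/w.png").astype(int)
m=((im[...,2]-im[...,0])>25);n,lab=cv2.connectedComponents(m.astype(np.uint8));m=lab==lab[203,256]
ys,xs=np.nonzero(m);print(len(xs),xs.min(),xs.max(),ys.min(),ys.max())
S=8
M=cv2.resize(m.astype(np.uint8),None,fx=S,fy=S,interpolation=0)[160*S:245*S,215*S:300*S]>0
box=np.array([[a,b,c] for a in(-.008,.008) for b in(-.012,.012) for c in(-.024,.016)])
H=np.array([.093,0,-.036])
for th in(0,.08):
    def hull(p):
        W=R.from_euler("z",p[2],degrees=True).apply(R.from_rotvec([0,th,0]).apply(box-H)+H)+[p[0],p[1],.166]
        k=np.zeros(M.shape,np.uint8);cv2.fillConvexPoly(k,cv2.convexHull(((fish(W,i)+.5-[215,160])*S).astype(np.int32)),1);return k>0
    f=lambda p:1-(hull(p)&M).sum()/(hull(p)|M).sum()
    r=minimize(f,[.509,-.153,-30.6],method="Nelder-Mead",options=dict(initial_simplex=[[.509,-.153,-30.6],[.515,-.153,-30.6],[.509,-.147,-30.6],[.509,-.153,-27]]))
    p=r.x;g=R.from_euler("z",p[2],degrees=True).apply(R.from_rotvec([0,th,0]).apply(-H)+H)+[p[0],p[1],.166]
    s=get_state();t=rot(s["orientation"])
    print(th,p,1-r.fun,"grasp",g,"tool offset cm to TCP goal",t.inv().apply(g-s["tcp_pos"])*100+[0,0,1.87])
E
```

```text
940 241 270 183 216
0 [  0.51655469  -0.15934364 -30.64383149] 0.9419494080680484 grasp [ 0.51655469 -0.15934364  0.166     ] tool offset cm to TCP goal [-0.82403606 -0.07280838 11.40348638]
0.08 [  0.51142145  -0.15651796 -29.23991448] 0.8443508771929824 grasp [ 0.51419135 -0.15806853  0.17331693] tool offset cm to TCP goal [-0.55594758 -0.08650548 10.67175684]
```

```bash
python3 - <<'E'
from h import *
i=camera_info("wrist");H=np.array([.093,0,-.036])
box=np.array([[a,b,c] for a,b in((-.008,-.012),(-.008,.012),(.008,.012),(.008,-.012)) for c in(-.024,.016)])
a=np.linspace(0,2*np.pi,60);circ=np.c_[.035+.058*np.cos(a),.058*np.sin(a),0*a-.024]
out=[]
src=[("w",None,(180,120,150)),("t",0,(300,180,100)),]
def tops(P,c): 
    u,v=proj(c,P);return np.c_[u,v]
for nm,f,(x0,y0,n) in [("w",lambda P:fish(P,i),(185,125,150)),("top",lambda P:tops(P,"top"),(300,180,100)),("side",lambda P:tops(P,"side"),(275,115,90))]:
    k=400/n;im=cv2.resize(cv2.imread(f"pics/{nm}.png")[y0:y0+n,x0:x0+n],(400,400),interpolation=cv2.INTER_CUBIC)
    for p,th,col in(((.5166,-.1593),0,(0,255,0)),((.5115,-.1545),.08,(0,0,255))):
        T=lambda X:R.from_euler("z",-30.6,degrees=True).apply(R.from_rotvec([0,th,0]).apply(X-H)+H)+[*p,.166]
        for L in(circ,box[::2],box[1::2]):
            cv2.polylines(im,[((f(T(L))+.5-[x0,y0])*k).astype(np.int32)],True,col,1)
    out.append(im)
cv2.imwrite("pics/c.png",np.vstack([np.hstack(out[:2]),np.hstack([out[2],out[2]*0])])[:, :800] if 0 else np.hstack([cv2.resize(o,(266,266)) if 0 else o for o in out])[:, :1200][:, ::1] if 0 else np.hstack(out[:2]))
cv2.imwrite("pics/c2.png",out[2])
E
```

```text
(no output)
```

View pics/c.png

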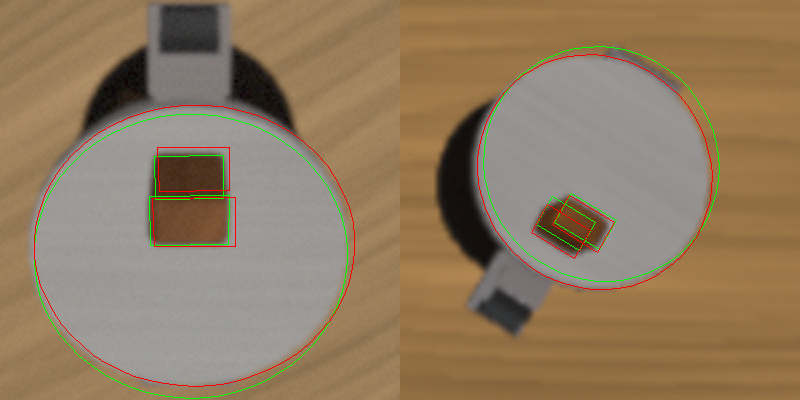

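View pics/c2.png

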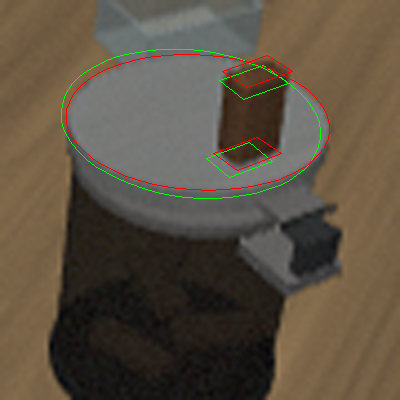

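Call:
send_rows(series=[-0.3, 0, 2, 0, 4.5, 0, 1, -0.35, 0, 4, 0, 4.5, 0, 1, -0.35, 0, 6, 0, 4.5, 0, 1, -0.35, 0, 7.5, 0, 4.5, 0, 1, -0.35, 0, 8.5, 0, 4.5, 0, 1, -0.35, 0, 9.3, 0, 4.5, 0, 1, -0.35, 0, 10, 0, 4.5, 0, 1, -0.35, 0, 10.3, 0, 4.5, 0, 1, -0.35, 0, 10.4, 0, 4.5, 0, 1, -0.35, 0, 10.4, 0, 4.5, 0, 1], newtons=60)

```text
clock: 3.2
tcp_pos: [0.5131, -0.1564, 0.1578]
orientation: [-0.037, 0.269, 0.962, 0.01]
wrist_force: [-0.3, -0.0, -0.4]
finger_gap: 0.0855
```

Call:
send_rows(series=[0, 0, 0, 0, 0, 0, 0.2, 0, 0, 0, 0, 0, 0, 0.2, 0, 0, 0, 0, 0, 0, 0.2, 0, 0, 0, 0, 0, 0, 0.2, 0, 0, 0, 0, 0, 0, 0.2, 0, 0, 0, 0, 0, 0, 0.2, 0, 0, 0, 0, 0, 0, 0.2, 0, 0, 0, 0, 0, 0, 0.2], newtons=60)

```text
clock: 3.87
tcp_pos: [0.5133, -0.1557, 0.1577]
orientation: [-0.037, 0.268, 0.962, 0.011]
wrist_force: [1.9, 4.5, 4.3]
finger_gap: 0.023
```

```bash
python3 - <<'E'
from h import *
s=get_state();print({k:np.round(v,3) for k,v in s.items()})
im=read_camera("side");w=read_camera("wrist");cv2.imwrite("pics/d.png",np.hstack([cv2.resize(im[110:220,265:375],(400,400)),cv2.resize(w[125:275,180:330],(400,400))]))
E
```

```text
{'clock': np.float64(3.867), 'joint_pos': array([-0.449,  0.335, -0.109,  1.204,  0.009,  0.095]), 'qvel': array([-0.   , -0.001, -0.003,  0.001,  0.001,  0.001]), 'tau': array([ -2.561, -45.433,  26.887,   0.442,  -1.196,  -0.081]), 'tcp_pos': array([ 0.513, -0.156,  0.158]), 'orientation': array([-0.037,  0.268,  0.962,  0.011]), 'wrist_force': array([1.928, 4.458, 4.341]), 'ft_torque': array([ 0.713, -0.23 , -0.179]), 'finger_gap': np.float64(0.023)}
```

View pics/d.png

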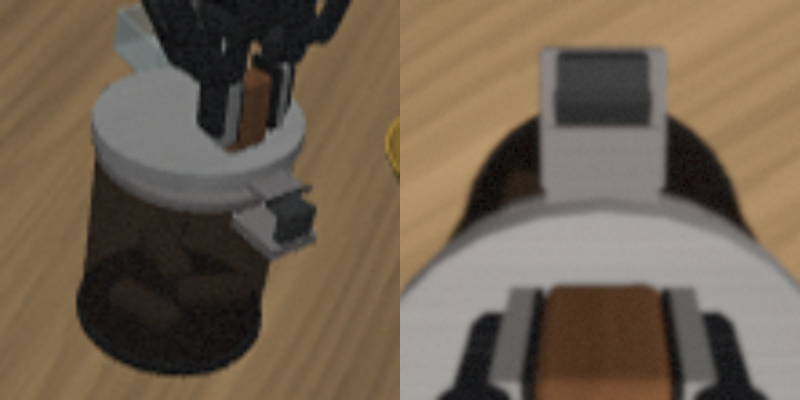

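Call:
send_rows(series=[-0.03, 0, -0.14, 0, 0.9, 0, 0.2, -0.06, 0, -0.28, 0, 1.7, 0, 0.2, -0.1, 0, -0.42, 0, 2.6, 0, 0.2, -0.14, 0, -0.55, 0, 3.4, 0, 0.2, -0.14, 0, -0.55, 0, 3.4, 0, 0.2])

```text
clock: 4.38
tcp_pos: [0.5147, -0.1566, 0.1629]
orientation: [-0.067, 0.268, 0.961, 0.019]
wrist_force: [0.2, 7.2, 4.3]
finger_gap: 0.023
```

Call:
send_rows(series=[-0.04, 0, -0.19, 0, 1.2, 0, 0.2, -0.09, 0, -0.37, 0, 2.3, 0, 0.2, -0.14, 0, -0.55, 0, 3.4, 0, 0.2, -0.2, 0, -0.74, 0, 4.6, 0, 0.2, -0.2, 0, -0.74, 0, 4.6, 0, 0.2, -0.2, 0, -0.74, 0, 4.6, 0, 0.2])

```text
clock: 4.88
tcp_pos: [0.5172, -0.1581, 0.17]
orientation: [-0.105, 0.267, 0.957, 0.03]
wrist_force: [0.5, 5.5, 4.8]
finger_gap: 0.0234
```

```bash
python3 - <<'E'
from h import *
s=get_state();print(s["clock"],s["tcp_pos"],s["wrist_force"],s["ft_torque"])
im=read_camera("side");cv2.imwrite("pics/e.png",cv2.resize(im[110:220,265:375],(400,400)))
E
```

```text
4.8833 [ 0.51717043 -0.1581224   0.16995637] [0.52599169 5.46628223 4.84384301] [ 0.74697788 -0.3696375  -0.29416052]
```

View pics/e.png

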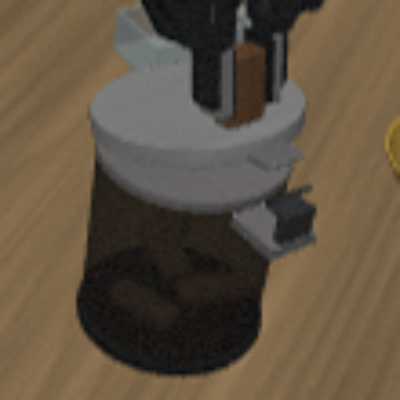

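Call:
send_rows(series=[0.05, 0, 0.23, 0, -1.4, 0, 0.2, 0.09, 0, 0.47, 0, -2.9, 0, 0.2, 0.12, 0, 0.7, 0, -4.3, 0, 0.2, 0.15, 0, 0.94, 0, -5.7, 0, 0.2, 0.18, 0, 1.2, 0, -7.3, 0, 0.2, 0.2, 0, 1.43, 0, -8.6, 0, 0.2, 0.2, 0, 1.6, 0, -9.7, 0, 0.2, 0.2, 0, 1.6, 0, -9.7, 0, 0.2])

```text
clock: 5.6
tcp_pos: [0.5134, -0.1557, 0.1563]
orientation: [-0.021, 0.268, 0.963, 0.007]
wrist_force: [2.0, 4.3, 8.8]
finger_gap: 0.0231
```

Call:
send_rows(series=[0.03, 0, 0.15, 0, -0.9, 0, 0.2, 0.06, 0, 0.3, 0, -1.8, 0, 0.2, 0.08, 0, 0.45, 0, -2.5, 0, 0.2, 0.08, 0, 0.6, 0, -2.8, 0, 0.2, 0.08, 0, 0.6, 0, -2.8, 0, 0.2])

```text
clock: 6.02
tcp_pos: [0.5117, -0.1547, 0.1497]
orientation: [0.001, 0.268, 0.963, 0.0]
wrist_force: [-0.9, 6.2, 7.8]
finger_gap: 0.0234
```

Call:
send_rows(series=[0, 0, 0.1, 0, 0, 0, 0.2, 0, 0, 0.2, 0, 0, 0, 0.2, 0, 0, 0.3, 0, 0, 0, 0.2, 0, 0, 0.3, 0, 0, 0, 0.2])

```text
clock: 6.35
tcp_pos: [0.5116, -0.1547, 0.1493]
orientation: [0.001, 0.269, 0.963, 0.0]
wrist_force: [-6.8, 10.0, 24.4]
finger_gap: 0.0229
```

Call:
send_rows(series=[0, 0, -0.2, 0, 0, 0, 0.2, 0, 0, -0.4, 0, 0, 0, 0.2, 0, 0, -0.55, 0, 0.8, 0, 0.2, 0, 0, -0.7, 0, 1.4, 0, 0.2, 0, 0, -0.8, 0, 1.4, 0, 0.2, 0, 0, -0.8, 0, 1.4, 0, 0.2])

```text
clock: 6.85
tcp_pos: [0.512, -0.155, 0.1521]
orientation: [-0.012, 0.269, 0.963, 0.004]
wrist_force: [5.7, 4.0, -8.1]
finger_gap: 0.0228
```

Call:
send_rows(series=[0, 0, 0.2, 0, -0.8, 0, 0.2, 0, 0, 0.4, 0, -1.4, 0, 0.2, 0, 0, 0.5, 0, -1.4, 0, 0.2, 0, 0, 0.6, 0, -1.4, 0, 0.2, 0, 0, 0.6, 0, -1.4, 0, 0.2])

```text
clock: 7.27
tcp_pos: [0.5116, -0.1547, 0.1494]
orientation: [0.001, 0.269, 0.963, 0.0]
wrist_force: [-1.9, 7.1, 12.7]
finger_gap: 0.0227
```

Call:
send_rows(series=[0, 0, 0, 0, 0, 0, 1, 0, 0, 0, 0, 0, 0, 1, 0, 0, 0, 0, 0, 0, 1, 0, 0, 0, 0, 0, 0, 1, 0, 0, 0, 0, 0, 0, 1, 0, 0, 0, 0, 0, 0, 1, 0, 0, -0.5, 0, 0, 0, 1, 0, 0, -1.5, 0, 0, 0, 1])

```text
clock: 7.93
tcp_pos: [0.5104, -0.155, 0.1618]
orientation: [-0.001, 0.269, 0.963, 0.0]
wrist_force: [-0.4, -0.5, 1.2]
finger_gap: 0.085
```

Call:
send_rows(series=[0, 0, -2, 0, 0, 0, 1, 0, 0, -4, 0, 0, 0, 1, 0, 0, -6, 0, 0, 0, 1, 0, 0, -8, 0, 0, 0, 1, 0, 0, -10, 0, 0, 0, 1, 0, 0, -10, 0, 0, 0, 1, 0, 0, -10, 0, 0, 0, 1])

```text
clock: 8.52
tcp_pos: [0.5122, -0.1557, 0.2646]
orientation: [0.002, 0.269, 0.963, -0.0]
wrist_force: [-1.1, 0.1, -0.4]
finger_gap: 0.0855
```

```bash
python3 - <<'E'
from h import *
s=get_state();print(s["clock"],s["tcp_pos"],s["wrist_force"],s["finger_gap"])
im=read_camera("side");w=read_camera("wrist");cv2.imwrite("pics/f.png",np.hstack([cv2.resize(im[110:220,265:375],(400,400)),cv2.resize(w[100:300,160:360],(400,400))]))
d=[x for x in silhouettes("side","tin")][0];print(d["box"])
E
```

```text
8.5167 [ 0.51219144 -0.15571793  0.26459014] [-1.05141069  0.09201773 -0.36190804] 0.08545694049193746
[207.1, 243.3, 67.0, 76.7]
```

View pics/f.png

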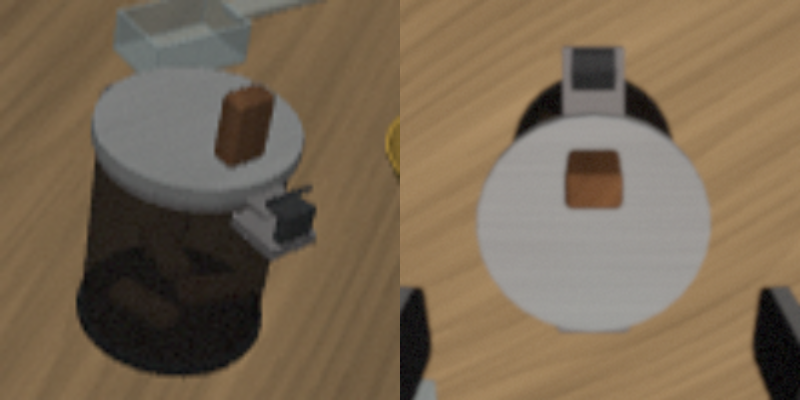

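The lid now lies flat with its lip under the catch nose (side crop, about (280,205)). The gripper is clear of the jar and the tin has not moved.

```bash
python3 -c "
from workcell import *
print(hand_in())"
```

```text
the job is handed in; nothing more can be done
None
```

The lid is now shut, flat and held by the catch. I let go of it, raised the gripper about 10 cm clear of the jar and handed the job in at about 8.5 s.

- **First tug:** the lid was not caught. It came up freely to about 0.2 rad with no added pull, and the picture showed its lip clear above the catch.
- **Pressing down:** I swung it back down until it stopped hard. At about 24 N on the wrist sensor it moved only another 0.4 mm.
- **Second tug:** the tab rose only about 2.8 mm before the catch pulled back at roughly 8–12 N, so it is holding.
- **Final checks:** the last picture shows the lip under the catch nose, and the wrist force is near zero. The tin's outline in the side view starts at the same place as before. Its box came out about 4 px taller, which I took as detector noise.
- **One disagreement:** my first fit of the tab from the wrist camera pointed to a lid already caught. The top and side views, and then the tug, showed it was not.

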